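# Close the cool box: tuck the front leaf under the lap and hold it down

### The arm

A 6-joint arm with a two-finger parallel gripper is mounted at the origin on the work surface. World frame = base frame: x ahead of the robot, y to its left, z up, the work surface at z = 0. Lengths are in m, angles in rad, forces in N, time in s.
With the tool pointing down it reaches from about 0.25 to 0.8 m from the base axis. Payload 8.5 kg.
Tool frame: the origin (TCP) lies midway between the tips of the shut fingers; the grasp point (between the pads) lies 19 mm behind it (env.grasp_offset is the distance from the TCP to the grasp point, in m); y points along the fingers, x is the direction in which the jaws open and shut, and the axes are right-handed (so a half turn about y gives the same grasp; the last joint's range is limited). The gripper opens to 85 mm and grips with 20 to 120 N. Pads are 22 mm wide; open, the fingers measure 114 mm over their backs; the gripper's body (76 mm by 85 mm) begins 54 mm behind the grasp point. The pads swing forward as they close: fully open they stand 13 mm farther back than shut.
Start: joints at [1.232, 0.238, -0.013, 1.319, 0, 1.571], TCP at [0.174, 0.495, 0.231] pointing down, gripper open.
Joint ranges: [-2.66, 2.66], [-1.03, 1.9], [-1.14, 1.46], [-1.82, 2.27], [-1.45, 1.34], [-3.14, 3.14]. Speed limits (rad/s): [2.22, 2.22, 2.79, 3.14, 3.14, 3.14].

### API

Orientations are given as a unit quaternion [w, x, y, z].
In Python, from bench import env, read_camera, get_calibration gives the robot as it stands. The module is installed in compiled form; this text tells all that it offers.
- The arm moves only by the tool carry_out, never from a script. Its argument "commands" is a list of rows, each a list of 7 numbers: the opening, from 0 (shut) to 1 (fully open), then the shift along the tool's x, y, z each as a share of 0.2 m, from -1 to 1, then the turn, a rotation vector about the tool's x, y, z each as a share of 2 rad, from -1 to 1. In form: [[grip, x, y, z, rx, ry, rz], ...]. A call has 1 to 10 rows; each row shifts and turns the commanded pose from where the row before left it, along the tool's axes as they then stand; what a row does not reach is not made up. A row lasts 1/8 s, in which the tool goes at most 62.5 mm and 10.7 degrees, less where a joint would pass 70% of its speed; a pose out of reach is approached as far as the arm can. A call with a number of a shift or a turn outside -1 to 1 is refused whole. A call with a gripper value outside its range is refused whole. The fingers move at their own pace and stop on an object; the grip force is fixed at half the most. Time passes only in rows, so rows that do not move let the fingers close. It gives the time, the measured TCP pose, the force and the opening at its end, in the units of the state.
- env.read_state(): the state, without advancing time (a new reading comes with each control period).
- read_camera(name): name is "scene" or "top" or "wrist"; returns (picture, depth): 480x640x3 uint8, red, green, blue; 480x640 float32, m along the optical axis (not along the pixel's ray), 0 where there is no reading.
- get_calibration(name): a dict with "intrinsics" (3x3 intrinsics, pixels), "k1" (the pictures are not rectified: a ray, as slopes to the right and down, at radius r is drawn at 1 + k1 r^2 times it, then the intrinsics apply), "extrinsics" (4x4, takes a point from world to camera coordinates). Camera axes: x right, y down, z forward; pixel columns grow to the right and rows downward; lengths in m; the calibration is good to about 2 mm. A picture is of the moment at which its call begins: read the wrist's pose just before it. get_calibration takes no time and is no camera call; for the wrist camera it gives the pose at the moment of the call.
- env.close_job(): hands the job in, once; it reports no verdict.
The state is a dict: "time_s": time; "q": joint angles; "qd": joint speeds; "joint_torque": joint torques, N m; "tcp_pos": TCP position; "tool_rot": TCP orientation; "force": force on the tool from outside, world axes, zero at the start; "ft_torque": the same for the moment, N m; "grip_width": finger opening in m.
Only numpy, scipy, OpenCV 4.12 (cv2) and the standard library are available. Lean on these libraries where they do the work, as an engineer would, in place of code of your own. Each camera call takes 0.05 s, during which the arm holds its last target.

### The job

Close the open half of the blood-tube cool box: pick up its loose white front leaf (blue handle), turn it so that its yellow tongue faces the box's rear leaf, and tuck the tongue fully home under the overlapping edge of the rear leaf without lifting that leaf. Then press the front leaf down flat against its springy seal, square on the box and flush with the rear leaf, and finish while still holding it pressed, so that a colleague can snap the latches. Leave everything else on the counter where it is.

Things in the scene. Friction and masses are not known exactly. Their poses are not given: they have to be found in the camera images.
- cool_box: grey insulated box 340 (x) x 280 (y) mm, fixed; rim top 180 mm above the counter. Origin: centre of its underside; x points from its front to its back (hinge side), z up. The half at x < 0 is open (tubes stand well below the rim), the half at x > 0 is covered by the rear leaf. With the front leaf home, leaf_grip lies at x = -88 mm, y = 0 of this frame
- rear_leaf (a joint): angle (rad) of the light grey rear leaf (0.3 kg) hinged along the back rim: 0 = closed and level, grows as it lifts; only its weight keeps it shut. Its top is 203 mm above the counter. Its upper 9 mm run forward as the lap, an overhang 25 mm deep right across the box with 14 mm of free height above the rim under it
- lap_edge (a point): on the rear leaf: middle of the lower front edge of the lap, 194 mm above the counter, at x = -5 mm, y = 0 of the box frame when closed
- seal (a joint): how far (m) the black rubber seal round the front and both sides of the open half is pressed down. At 0 its top is 185 mm above the counter, 5 mm over the rim; it yields evenly, about 0.5 N at first touch and 2 N more per mm; at 5 mm the leaf meets the rim. The front leaf's weight alone presses it 1 to 2 mm
- leaf_grip (a point): centre of the blue handle bar of the loose front leaf (0.4 kg, handle up), 54 mm above its underside. Axes: x towards the tongue, y along the handle, z up. White panel 164 (x) x 276 (y) x 22 mm; yellow tongue along its +x edge 20 mm deep, 6 mm thick, 256 mm long, flush with the underside. Bar 18 (x) x 120 (y) x 16 mm, 24 mm free under it between two end posts
- leaf_tongue (a point): middle of the tip edge of the front leaf's tongue, half-way up its thickness: 102 mm in +x from the handle, 3 mm above the leaf's underside
- cold_pack: bystander: blue cold pack 110 x 70 x 22 mm lying beyond the front leaf; origin under its centre
- marker: bystander: black marker pen with a blue cap, 130 x 14 mm, lying on the robot's side of the front leaf; origin under its centre
- tube_rack: bystander: white rack 220 x 110 mm full of stoppered tubes, 95 mm high, at the left; origin under its centre
- tip_box: bystander: white box of yellow pipette tips, 124 x 86 mm, its clear lid up to 135 mm high, at the left; origin under its centre
- glove_carton: bystander: white and blue glove carton 240 x 120 x 85 mm, at the right; origin under its centre
- tumbler: bystander: dark steel tumbler, 80 mm across, 185 mm high, at the right; origin under its centre

How it is judged:
By the outcome, as a careful person would: the job done as asked, in the order asked, and still so for the second after the job is handed in, while the arm keeps its last pose, push and grip.
It also fails if it takes over 45 s, if anything falls off the work surface, if the arm or the gripper's body presses on something with over 40 N, if the wrist force passes 120 N, or if a joint passes its speed limit or range.

## Working session

There is one attempt and no reset: what is moved stays moved. The work goes in short steps, Python scripts to look and compute and a tool call to move; the robot and the scene stay as the last step left them, time stands still between calls to the robot, and variables do not carry over. Pictures are saved under pics/ and viewed, and the job is handed in when it is done.

Besides the shell and the picture viewer there is one more tool, called after "Call:" by a JSON object that holds its "op" and its "data". carry_out: Moves the arm, as the interface text tells. Shift numbers are shares of 0.2 m and turn numbers shares of 2 rad, none past 1 either way. Its arguments: {"type":"object","properties":{"commands":{"type":"array"}},"required":["commands"]}

```bash
mkdir -p pics; ls; python3 - <<'E'
from bench import env, read_camera, get_calibration
import cv2, numpy as np
print(env.read_state(), env.grasp_offset)
for n in ("scene","top"):
    p,d=read_camera(n); cv2.imwrite(f"pics/{n}0.png",p[:,:,::-1]); np.save(f"pics/{n}0.npy",d); np.save(f"pics/{n}0rgb.npy",p)
    c=get_calibration(n); print(n,{k:np.round(v,4).tolist() for k,v in c.items()})
E
```

```text
pics
{'time_s': 0.0, 'q': array([ 1.23197852e+00,  2.38836747e-01, -1.42738092e-02,  1.31920399e+00,
       -2.56151017e-05,  1.57078955e+00]), 'qd': array([ 0.00217815,  0.00043886, -0.00055042, -0.00057787,  0.00072006,
       -0.00052693]), 'joint_torque': array([ 1.14990959e-03, -5.38774467e+01,  3.46434438e+01,  1.85203389e-02,
        7.20639582e-05,  3.84550162e-06]), 'tcp_pos': array([0.17436132, 0.4947485 , 0.23064066]), 'tool_rot': array([-0.5768231 ,  0.57745813,  0.40811139, -0.40897715]), 'force': array([-0.5931026 ,  0.30953734,  0.75509135]), 'ft_torque': array([ 0.02909961, -0.01478623,  0.04237456]), 'grip_width': 0.08530154644069746} 0.0187
scene {'intrinsics': [[475.2947, 0.0, 320.2158], [0.0, 475.2947, 240.3248], [0.0, 0.0, 1.0]], 'k1': 0.0447, 'extrinsics': [[-0.8732, -0.4873, -0.0068, 0.51], [-0.4592, 0.8274, -0.3234, 0.3061], [0.1632, -0.2793, -0.9462, 1.2653], [0.0, 0.0, 0.0, 1.0]]}
top {'intrinsics': [[511.4949, 0.0, 316.691], [0.0, 511.4949, 231.0098], [0.0, 0.0, 1.0]], 'k1': -0.1261, 'extrinsics': [[-0.0465, -0.9989, -0.0048, 0.0113], [-0.9764, 0.0465, -0.2107, 0.599], [0.2107, -0.0051, -0.9775, 1.4828], [0.0, 0.0, 0.0, 1.0]]}
```

View pics/scene0.png

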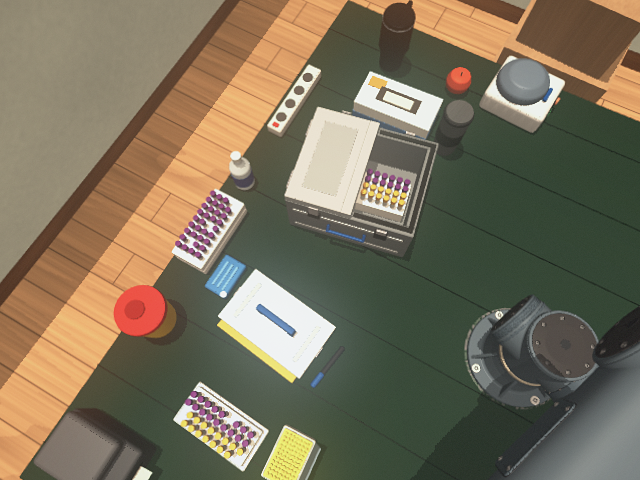

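View pics/top0.png

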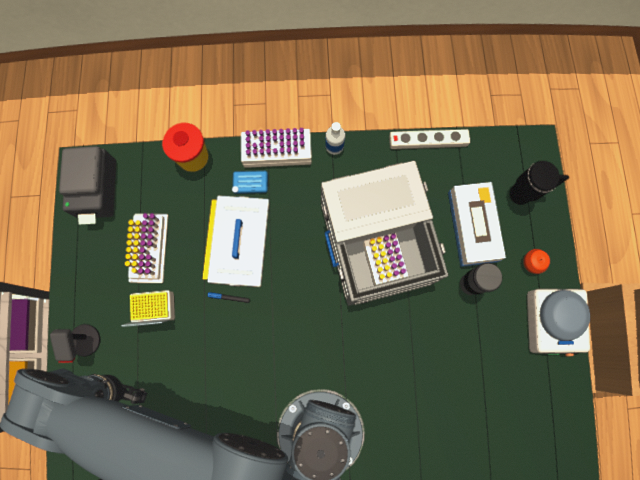

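```bash
cat > h.py <<'E'
import numpy as np, cv2
from bench import env, read_camera, get_calibration
from scipy.spatial.transform import Rotation as R
def undist(c,uv):
    K=np.array(c['intrinsics']); k1=float(c['k1'])
    uv=np.atleast_2d(np.array(uv,float))
    return cv2.undistortPoints(uv[:,None,:],K,np.array([k1,0,0,0,0])).reshape(-1,2)
def rays(c,uv):
    E=np.array(c['extrinsics']); n=undist(c,uv); Rm=E[:3,:3]; o=-Rm.T@E[:3,3]
    return o,np.c_[n,np.ones(len(n))]@Rm
def plane(c,uv,z):
    o,d=rays(c,uv); return o+d*((z-o[2])/d[:,2])[:,None]
def proj(c,P):
    E=np.array(c['extrinsics']); K=np.array(c['intrinsics']); P=np.atleast_2d(P).astype(float)
    return cv2.projectPoints(P,cv2.Rodrigues(E[:3,:3])[0],E[:3,3],K,np.array([float(c['k1']),0,0,0,0]))[0].reshape(-1,2)
def cloud(c,d):
    v,u=np.nonzero(d>0); o,r=rays(c,np.c_[u,v].astype(float)); return np.c_[u,v],o+r*d[v,u][:,None]
def Rt():
    s=env.read_state(); return R.from_quat(np.roll(s['tool_rot'],-1)),s
E
python3 - <<'E'
from h import *
for n in ("top","scene"):
    c=get_calibration(n); p=np.load(f"pics/{n}0rgb.npy"); d=np.load(f"pics/{n}0.npy")
    hsv=cv2.cvtColor(p,cv2.COLOR_RGB2HSV)
    uv,P=cloud(c,d); M=np.full(d.shape+(3,),np.nan); M[uv[:,1],uv[:,0]]=P
    # blue handle
    def comps(m,amin=30):
        k,l,s,ct=cv2.connectedComponentsWithStats(m.astype(np.uint8))
        return [(i,s[i],ct[i],l==i) for i in range(1,k) if s[i][4]>amin]
    blue=cv2.inRange(hsv,(98,120,60),(120,255,255))>0
    for i,s,ct,m in comps(blue):
        r=cv2.minAreaRect(np.argwhere(m)[:,::-1].astype(np.float32)); print(n,'blue',s,np.round(ct,1),np.round(np.nanmedian(M[m],0),3),np.round(np.nanpercentile(M[m][:,2],[5,50,95]),3))
    yel=cv2.inRange(hsv,(22,150,120),(33,255,255))>0
    for i,s,ct,m in comps(yel,80): print(n,'yel',s,np.round(ct,1),np.round(np.nanmedian(M[m],0),3))
    wh=cv2.inRange(hsv,(0,0,190),(180,60,255))>0
    for i,s,ct,m in comps(wh,400): print(n,'wh',s,np.round(ct,1),np.round(np.nanmedian(M[m],0),3))
E
```

```text
top blue [326 141  18  11  82] [333.9 147.2] [ 0.868 -0.084  0.053] [0.035 0.053 0.073]
top blue [233 171  35  23 604] [250.8 181.3] [0.78  0.185 0.021] [0.001 0.021 0.027]
top blue [448 192  13  65  88] [454.  223.7] [ 0.613 -0.451  0.017] [0.008 0.017 0.026]
top blue [232 219  10  39 190] [236.2 238. ] [0.59  0.228 0.061] [0.051 0.061 0.067]
top blue [325 230  13  37 134] [330.1 249. ] [ 0.537 -0.053  0.089] [-0.001  0.089  0.1  ]
top blue [207 292  15   7  73] [214.1 295. ] [0.424 0.306 0.015] [0.005 0.015 0.02 ]
top blue [559 341  14   3  42] [565.5 342. ] [ 0.225 -0.734  0.088] [0.082 0.088 0.091]
top yel [479 188  12  14 128] [484.3 194.2] [ 0.686 -0.538  0.081]
top yel [202 199  14  81 405] [208.8 238.8] [0.602 0.324 0.006]
top yel [130 293  38  27 913] [148.1 305.9] [0.394 0.495 0.069]
top wh [ 241  129   70   33 1102] [276. 147.] [0.873 0.096 0.063]
top wh [391 130  79  16 741] [430.4 137.4] [ 0.896 -0.399  0.035]
top wh [ 322  161  111   81 5912] [376.  200.7] [ 0.647 -0.185  0.203]
top wh [ 455  182   51   80 2110] [478.7 224.5] [ 0.586 -0.503  0.08 ]
top wh [ 208  196   6
[... 465 characters left out ...]
2 266.1] [0.79  0.158 0.022] [0.018 0.022 0.026]
scene blue [311 373  12  14  62] [316.7 379.3] [0.424 0.306 0.017] [0.013 0.017 0.022]
scene wh [267  65  54  68 746] [294.2  97.7] [ 0.896 -0.397  0.035]
scene wh [ 354   72   89   59 1990] [400.3 102.4] [ 0.586 -0.5    0.081]
scene wh [ 485   74   80   48 1013] [529.8  99.3] [ 0.234 -0.683  0.075]
scene wh [ 285  107   95  108 6403] [332.4 160.3] [ 0.648 -0.18   0.204]
scene wh [356 174  55  42 620] [384.1 198. ] [ 0.495 -0.195  0.086]
scene wh [ 172  189   72   80 1125] [208.7 234.4] [0.862 0.129 0.063]
scene wh [ 218  269  118  109 5962] [277.  322.7] [0.586 0.234 0.022]
scene wh [ 194  382   74   89 1300] [235.6 426.2] [0.525 0.485 0.036]
```

```bash
python3 - <<'E'
from h import *
for n,seeds in (("top",{'leaf':(250,215,.022),'rear':(376,200,.203),'bar':(236,238,.062)}),("scene",{'leaf':(277,350,.022),'rear':(325,160,.203),'bar':(275,318,.062)})):
    c=get_calibration(n); p=np.load(f"pics/{n}0rgb.npy")
    hsv=cv2.cvtColor(p,cv2.COLOR_RGB2HSV)
    for nm,(u,v,z) in seeds.items():
        m=cv2.inRange(hsv,(98,80,50),(120,255,255)) if nm=='bar' else cv2.inRange(hsv,(0,0,170),(180,50,255))
        k,l=cv2.connectedComponents(m)
        lab=l[v,u]
        mm=(l==lab).astype(np.uint8)
        print(n,nm,lab,mm.sum())
        mm=cv2.morphologyEx(mm,cv2.MORPH_OPEN,np.ones((3,3)))if nm!='bar' else mm
        ct=max(cv2.findContours(mm,cv2.RETR_EXTERNAL,cv2.CHAIN_APPROX_NONE)[0],key=cv2.contourArea).reshape(-1,2)
        P=plane(c,ct,z)[:,:2]
        r=cv2.minAreaRect((P*1000).astype(np.float32)); print(np.round(r[0],1),np.round(r[1],1),round(r[2],2)); print(np.round(cv2.boxPoints(r)).tolist())
E
```

```text
top leaf 8 4296
[591.7 228. ] [164.3 278.5] 83.15
[[444.0, 163.0], [720.0, 130.0], [740.0, 293.0], [463.0, 326.0]]
top rear 4 5970
[ 649.7 -186.5] [175.9 275.6] 11.48
[[536.0, -69.0], [591.0, -339.0], [763.0, -304.0], [708.0, -34.0]]
top bar 4 210
[589.7 227.5] [ 18.3 118. ] 82.29
[[530.0, 226.0], [647.0, 210.0], [649.0, 229.0], [532.0, 244.0]]
scene leaf 120 5992
[591.1 228.6] [163.6 280.9] 83.0
[[442.0, 164.0], [721.0, 130.0], [740.0, 293.0], [462.0, 327.0]]
scene rear 7 6461
[ 650.7 -186.6] [176.9 275.6] 11.58
[[536.0, -69.0], [592.0, -339.0], [765.0, -304.0], [710.0, -34.0]]
scene bar 5 272
[590.9 229.4] [ 16.2 117.4] 83.12
[[532.0, 228.0], [648.0, 214.0], [650.0, 230.0], [534.0, 244.0]]
```

```bash
cat >> h.py <<'E'
def yawpose(yaw,flip=False):
    # tool y down, tool x horizontal at yaw ; z = x cross y
    x=np.array([np.cos(yaw),np.sin(yaw),0]); y=np.array([0,0,-1.]); return R.from_matrix(np.c_[x,y,np.cross(x,y)])
def delta(p_t,R_t):
    r,s=Rt(); dp=r.inv().apply(np.array(p_t)-s['tcp_pos']); dr=(r.inv()*R_t).as_rotvec()
    print('shift share tool',np.round(dp/.2,4),'turn share',np.round(dr/2,4),'|mm|',round(np.linalg.norm(dp)*1000,1),'deg',round(np.degrees(np.linalg.norm(dr)),2))
def st():
    r,s=Rt(); m=r.as_matrix(); print('t',round(s['time_s'],2),'tcp',np.round(s['tcp_pos'],4),'xaxis yaw',round(np.degrees(np.arctan2(m[1,0],m[0,0])),2),'y',np.round(m[:,1],4),'x',np.round(m[:,0],4),'F',np.round(s['force'],2),'T',np.round(s['ft_torque'],2),'w',round(s['grip_width'],4),'q',np.round(s['q'],3))
E
python3 - <<'E'
from h import *
st()
for y in (83.1,-96.9): delta([.5912,.2285,.15],yawpose(np.radians(y)))
E
```

```text
t 0.1 tcp [0.1744 0.4948 0.2308] xaxis yaw 70.59 y [-4.0e-04 -1.2e-03 -1.0e+00] x [ 0.3324  0.9432 -0.0012] F [-0.21  0.14  0.4 ] T [-0.02  0.06 -0.04] w 0.0856 q [ 1.232  0.239 -0.014  1.319 -0.     1.571]
shift share tool [-0.5628  0.4045 -2.4082] turn share [-1.000e-04 -1.092e-01 -6.000e-04] |mm| 501.2 deg 12.51
shift share tool [-0.5628  0.4045 -2.4082] turn share [ 9.0000e-04  1.4616e+00 -1.0000e-04] |mm| 501.2 deg 167.49
```

Call:
{"op": "carry_out", "data": {"commands": [[1,-0.05,0,-0.22,0,0,0],[1,-0.056,0,-0.24,0,0,0],[1,-0.056,0,-0.24,0,0,0],[1,-0.056,0,-0.24,0,0,0],[1,-0.056,0,-0.24,0,0,0],[1,-0.056,0,-0.24,0,0,0],[1,-0.056,0.05,-0.24,0,0,0],[1,-0.056,0.05,-0.24,0,0,0],[1,-0.056,0.1,-0.24,0,0,0],[1,-0.056,0.1,-0.24,0,0,0]]}}

```text
time_s: 1.35
tcp_pos: [0.5878, 0.2313, 0.1704]
tool_rot: [0.577, -0.577, -0.408, 0.409]
force: [0.4, 0.0, -1.1]
grip_width: 0.0856
```

```bash
python3 - <<'E'
from h import *
st(); delta([.5912,.2285,.15],yawpose(np.radians(83.1)))
p,d=read_camera("wrist"); cv2.imwrite("pics/w1.png",p[:,:,::-1])
E
```

```text
t 1.35 tcp [0.5878 0.2313 0.1704] xaxis yaw 70.58 y [-3.e-04 -1.e-04 -1.e+00] x [ 3.324e-01  9.431e-01 -2.000e-04] F [ 0.37  0.03 -1.06] T [ 0.03 -0.04  0.06] w 0.0856 q [ 0.375  0.445  0.139  1.265 -0.     0.714]
shift share tool [-0.0075  0.1021 -0.0208] turn share [-1.000e-04 -1.092e-01 -1.000e-04] |mm| 20.9 deg 12.52
```

View pics/w1.png

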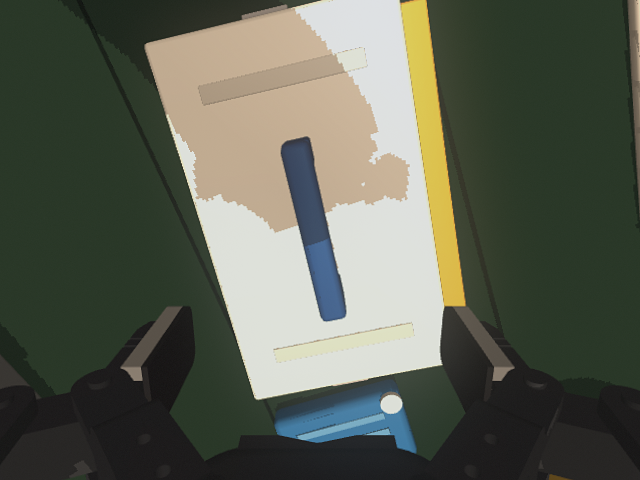

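```bash
python3 - <<'E'
from h import *
c=get_calibration("wrist"); p=cv2.imread("pics/w1.png")
hsv=cv2.cvtColor(p,cv2.COLOR_BGR2HSV)
m=cv2.inRange(hsv,(98,100,40),(122,255,255)); k,l=cv2.connectedComponents(m); mm=((l==l[280,325])|(l==l[180,300])).astype(np.uint8)*(l>0).astype(np.uint8)
ct=np.vstack([x.reshape(-1,2) for x in cv2.findContours(mm,cv2.RETR_EXTERNAL,cv2.CHAIN_APPROX_NONE)[0]]).astype(float)
r=cv2.minAreaRect((plane(c,ct,.062)[:,:2]*1000).astype(np.float32)); print(r)
# panel corners seen
print(np.round(plane(c,[[147,44],[400,0],[255,399],[441,366]],.022),4))
E
```

```text
((623.2708129882812, 221.10317993164062), (16.478960037231445, 55.23343276977539), 82.85124206542969)
[[0.4517 0.164  0.022 ]
 [0.4809 0.3193 0.022 ]
 [0.7177 0.1287 0.022 ]
 [0.7378 0.2777 0.022 ]]
```

Call:
{"op": "carry_out", "data": {"commands": [[1,-0.008,0.04,-0.021,0,0,0],[1,0,0.04,0,0,-0.055,0],[1,0,0.1,0,0,-0.054,0],[1,0,0.15,0,0,0,0],[1,0,0.15,0,0,0,0],[1,0,0.12,0,0,0,0],[1,0,0.08,0,0,0,0],[1,0,0,0,0,0,0]]}}

```text
time_s: 2.4
tcp_pos: [0.5889, 0.2297, 0.0345]
tool_rot: [0.529, -0.529, -0.468, 0.47]
force: [-0.5, -0.4, 0.7]
grip_width: 0.085
```

```bash
python3 - <<'E'
from h import *
st(); delta([.5912,.2285,.034],yawpose(np.radians(83.1)))
p,d=read_camera("wrist"); cv2.imwrite("pics/w2.png",p[:,:,::-1])
E
```

```text
t 2.4 tcp [0.5889 0.2297 0.0345] xaxis yaw 83.12 y [-1.8e-03 -7.0e-04 -1.0e+00] x [ 1.198e-01  9.928e-01 -9.000e-04] F [-0.52 -0.42  0.65] T [ 0.04 -0.   -0.02] w 0.085 q [ 0.372  0.539 -0.07   0.963  0.     0.492]
shift share tool [-0.0046  0.0026 -0.012 ] turn share [-0.0008  0.0002 -0.0004] |mm| 2.6 deg 0.11
```

View pics/w2.png

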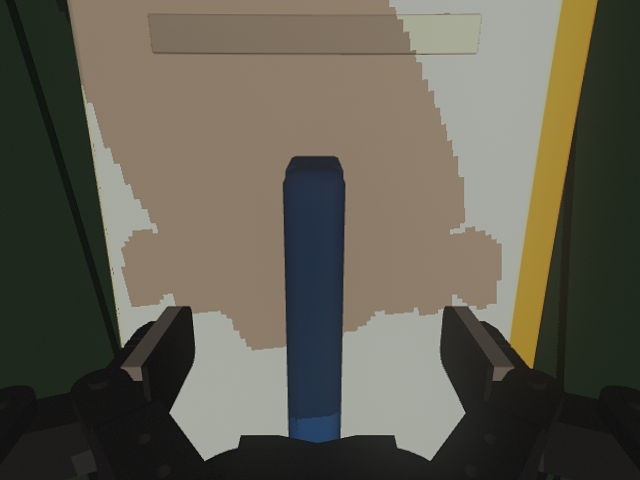

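Call:
{"op": "carry_out", "data": {"commands": [[1,-0.004,0.002,-0.012,-0.0008,0,-0.0004],[0,0,0,0,0,0,0],[0,0,0,0,0,0,0],[0,0,0,0,0,0,0],[0,0,0,0,0,0,0],[0,0,0,0,0,0,0],[0,0,0,0,0,0,0],[0,0,0,0,0,0,0]]}}

```text
time_s: 3.45
tcp_pos: [0.5924, 0.2284, 0.0351]
tool_rot: [-0.529, 0.53, 0.47, -0.468]
force: [-1.2, -0.9, 3.7]
grip_width: 0.0175
```

```bash
python3 - <<'E'
from h import *
st()
p,d=read_camera("wrist"); cv2.imwrite("pics/w3.png",p[:,:,::-1])
E
```

```text
t 3.45 tcp [0.5924 0.2284 0.0351] xaxis yaw 83.08 y [ 1.9e-03  5.0e-04 -1.0e+00] x [1.206e-01 9.927e-01 7.000e-04] F [-1.16 -0.85  3.7 ] T [-0.16  0.11 -0.05] w 0.0175 q [ 0.368  0.54  -0.067  0.962 -0.     0.489]
```

View pics/w3.png

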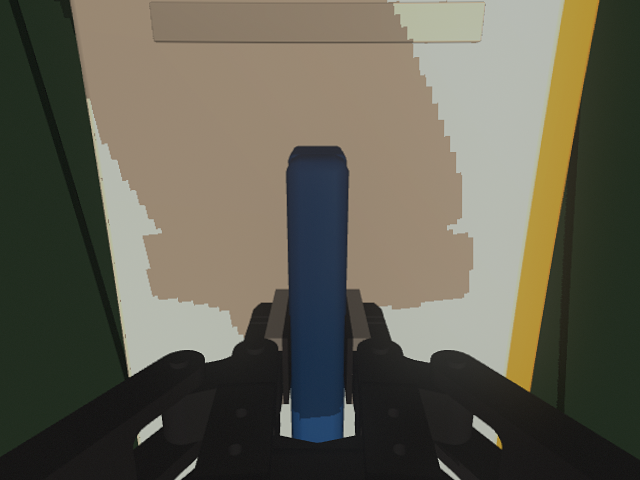

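Call:
{"op": "carry_out", "data": {"commands": [[0,0,-0.03,0,0,0,0],[0,0,-0.08,0,0,0,0],[0,0,-0.15,0,0,0,0],[0,0,-0.2,0,0,0,0],[0,0,-0.2,0,0,0,0],[0,0,-0.2,0,0,0,0],[0,0,-0.2,0,0,0,0],[0,0,-0.15,0,0,0,0],[0,0,-0.08,0,0,0,0],[0,0,0,0,0,0,0]]}}

```text
time_s: 4.75
tcp_pos: [0.5922, 0.2285, 0.2947]
tool_rot: [-0.529, 0.53, 0.47, -0.467]
force: [0.1, 0.3, -3.1]
grip_width: 0.017
```

```bash
python3 - <<'E'
from h import *
st()
a=np.radians(11.5); u=np.array([np.cos(a),np.sin(a)])
o=np.array([.5693,-.203]); g=o-(.088+.040)*u; print(g)
delta([*g,.30],yawpose(a))
E
```

```text
t 4.75 tcp [0.5922 0.2285 0.2947] xaxis yaw 83.08 y [ 0.0042  0.0015 -1.    ] x [0.1205 0.9927 0.002 ] F [ 0.14  0.32 -3.12] T [-0.01 -0.01 -0.04] w 0.017 q [ 0.368  0.426  0.423  1.564 -0.     0.489]
[ 0.44386964 -0.2285191 ]
shift share tool [-2.3575 -0.0331  0.4609] turn share [0.0011 0.6247 0.0021] |mm| 480.5 deg 71.58
```

Call:
{"op": "carry_out", "data": {"commands": [[0,0,0,0,0.0005,0.05,0.001],[0,0,0,0,0,0.085,0],[0,0,0,0,0,0.085,0],[0,0,0,0,0,0.085,0],[0,0,0,0,0,0.085,0],[0,0,0,0,0,0.085,0],[0,0,0,0,0,0.085,0],[0,0,0,0,0,0.065,0],[0,0,0,0,0,0,0]]}}

```text
time_s: 5.88
tcp_pos: [0.5914, 0.2281, 0.292]
tool_rot: [-0.703, 0.704, 0.07, -0.071]
force: [0.8, 0.5, -3.7]
grip_width: 0.017
```

Call:
{"op": "carry_out", "data": {"commands": [[0,-0.05,0,-0.09,0,0,0],[0,-0.11,0,-0.19,0,0,0],[0,-0.13,0,-0.24,0,0,0],[0,-0.13,0,-0.24,0,0,0],[0,-0.13,0,-0.24,0,0,0],[0,-0.13,0,-0.24,0,0,0],[0,-0.13,0,-0.24,0,0,0],[0,-0.13,0,-0.24,0,0,0],[0,-0.13,0,-0.24,0,0,0],[0,-0.08,0,-0.13,0,0,0]]}}

```text
time_s: 7.12
tcp_pos: [0.4482, -0.2292, 0.2931]
tool_rot: [-0.703, 0.704, 0.071, -0.071]
force: [-0.1, 0.1, -4.5]
grip_width: 0.0171
```

Call:
{"op": "carry_out", "data": {"commands": [[0,0,0,0,0,0,0],[0,0,0,0,0,0,0]]}}

```text
time_s: 7.38
tcp_pos: [0.4494, -0.2267, 0.2932]
tool_rot: [-0.703, 0.704, 0.071, -0.071]
force: [0.4, 0.6, -4.6]
grip_width: 0.0168
```

```bash
python3 - <<'E'
from h import *
st()
a=np.radians(11.5); u=np.array([np.cos(a),np.sin(a)])
o=np.array([.5693,-.203]); g=o-(.088+.040)*u; print(g)
delta([*g,.25],yawpose(a))
for n in ("top","scene","wrist"):
    p,d=read_camera(n); cv2.imwrite(f"pics/{n}4.png",p[:,:,::-1]); np.save(f"pics/{n}4.npy",d)
E
```

```text
t 7.38 tcp [ 0.4494 -0.2267  0.2932] xaxis yaw 11.54 y [ 1.e-04 -8.e-04 -1.e+00] x [ 9.798e-01  2.001e-01 -1.000e-04] F [ 0.43  0.63 -4.62] T [ 0.03 -0.04  0.03] w 0.0168 q [-4.67e-01  1.87e-01  7.70e-02  1.46e+00 -1.00e-03  9.03e-01]
[ 0.44386964 -0.2285191 ]
shift share tool [-0.029   0.2161 -0.0034] turn share [ 0.0004  0.0004 -0.    ] |mm| 43.6 deg 0.06
```

View pics/top4.png

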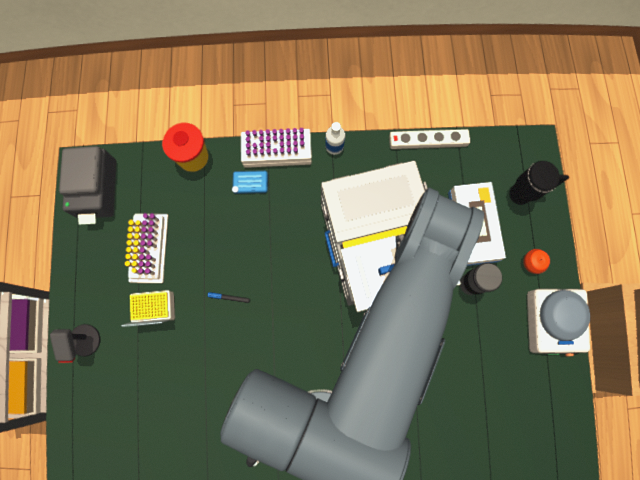

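View pics/scene4.png

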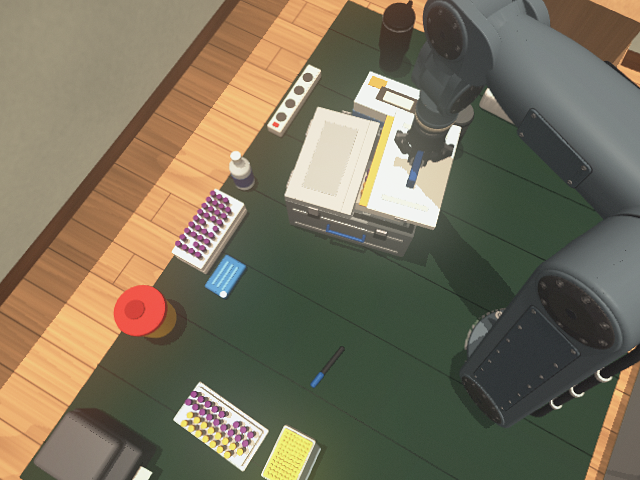

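View pics/wrist4.png

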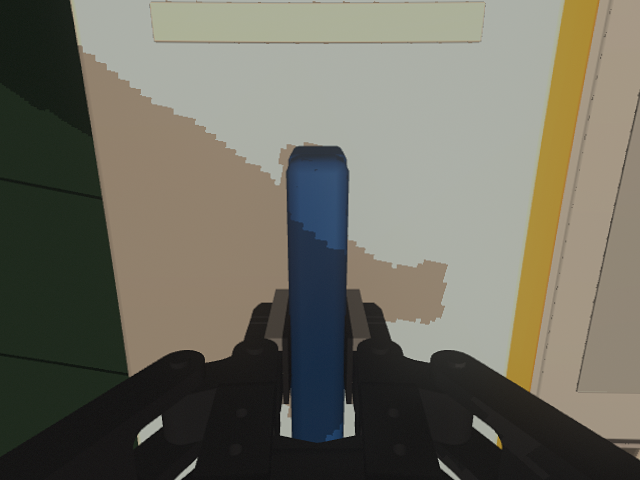

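Call:
{"op": "carry_out", "data": {"commands": [[0,-0.029,0,-0.003,0,0,0],[0,0,0.06,0,0,0,0],[0,0,0.1,0,0,0,0],[0,0,0.08,0,0,0,0],[0,0,0.05,0,0,0,0],[0,0,0.015,0,0,0,0],[0,0,0,0,0,0,0],[0,0,0,0,0,0,0]]}}

```text
time_s: 8.52
tcp_pos: [0.4442, -0.229, 0.2329]
tool_rot: [-0.703, 0.704, 0.071, -0.07]
force: [1.0, 0.4, -3.1]
grip_width: 0.017
```

```bash
python3 - <<'E'
from h import *
st()
a=np.radians(11.5); u=np.array([np.cos(a),np.sin(a)])
o=np.array([.5693,-.203]); g=o-(.088+.030)*u; print(g)
delta([*g,.22],yawpose(a))
c=get_calibration("wrist"); np.save("pics/w5c.npy",c,allow_pickle=True)
for n in ("wrist","top","scene"):
    p,d=read_camera(n); cv2.imwrite(f"pics/{n}5.png",p[:,:,::-1]); np.save(f"pics/{n}5.npy",d)
E
```

```text
t 8.53 tcp [ 0.4442 -0.229   0.2329] xaxis yaw 11.46 y [ 0.0011 -0.0017 -1.    ] x [9.801e-01 1.987e-01 8.000e-04] F [ 1.05  0.43 -3.15] T [-0.05  0.02 -0.04] w 0.017 q [-4.750e-01  1.930e-01 -6.900e-02  1.307e+00 -1.000e-03  8.950e-01]
[ 0.45366888 -0.22652542]
shift share tool [0.0487 0.0646 0.0031] turn share [ 0.0009 -0.0004  0.0004] |mm| 16.2 deg 0.12
```

View pics/wrist5.png

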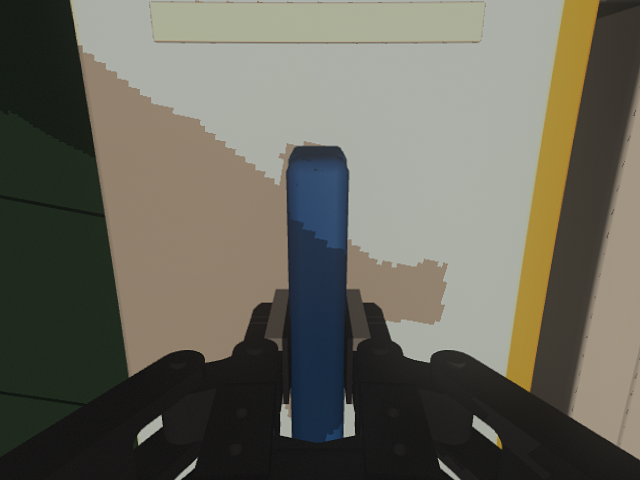

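View pics/scene5.png

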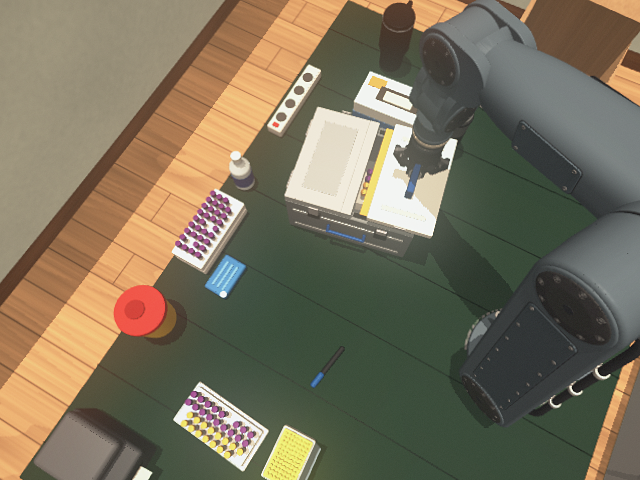

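```bash
cat > rel.py <<'E'
from h import *
import sys
def fit(P):
    vx,vy,x0,y0=cv2.fitLine(P.astype(np.float32),cv2.DIST_HUBER,0,.01,.01).ravel(); 
    return np.array([vx,vy]),np.array([x0,y0])
def wrist(c,img,zt=.204,zr=.203,save=None):
    hsv=cv2.cvtColor(img,cv2.COLOR_BGR2HSV); g=cv2.cvtColor(img,cv2.COLOR_BGR2GRAY).astype(float)
    y=cv2.inRange(hsv,(15,120,80),(35,255,255))
    te=[];pe=[];re=[]
    for v in range(20,380):
        cs=np.nonzero(y[v])[0]; cs=cs[cs>480]
        if len(cs)<5: continue
        te.append((cs[-1]+.5,v)); pe.append((cs[0]-.5,v))
    te=np.array(te);pe=np.array(pe)
    return te,pe
E
python3 - <<'E'
from rel import *
c=np.load("pics/w5c.npy",allow_pickle=True).item(); img=cv2.imread("pics/wrist5.png")
te,pe=wrist(c,img)
for nm,e,z in (('tip',te,.2039),('panel',pe,.22)):
    P=plane(c,e,z)[:,:2]; d,p0=fit(P); n=np.array([d[1],-d[0]]); n*=np.sign(n[0]); print(nm,'normal yaw',np.degrees(np.arctan2(n[1],n[0])),'pt',p0,'resid mm',np.std((P-p0)@n)*1000)
    print(' dist from tcp', (p0-env.read_state()['tcp_pos'][:2])@n)
g=cv2.cvtColor(img,cv2.COLOR_BGR2GRAY).astype(float)
for v in (150,250,350,420): print(v,g[v,540:640:4].astype(int).tolist())
E
```

```text
tip normal yaw 11.444035 pt [ 0.5366827  -0.17697929] resid mm 0.1270525687365118
 dist from tcp 0.10102494299692016
panel normal yaw 11.479003 pt [ 0.51569456 -0.17731978] resid mm 0.13005017765412652
 dist from tcp 0.08040873732357319
150 [142, 139, 139, 138, 138, 138, 138, 136, 56, 59, 57, 58, 58, 57, 56, 56, 56, 55, 56, 58, 62, 119, 149, 151, 151]
250 [138, 137, 137, 130, 61, 59, 60, 59, 59, 59, 59, 58, 59, 59, 61, 84, 130, 151, 150, 151, 151, 151, 151, 151, 152]
350 [59, 59, 58, 58, 59, 58, 57, 58, 58, 61, 87, 134, 150, 150, 150, 150, 150, 150, 150, 150, 151, 150, 151, 151, 151]
420 [28, 28, 29, 28, 30, 29, 29, 31, 29, 130, 149, 149, 149, 149, 149, 150, 149, 150, 150, 150, 150, 132, 150, 150, 150]
```

View pics/top5.png

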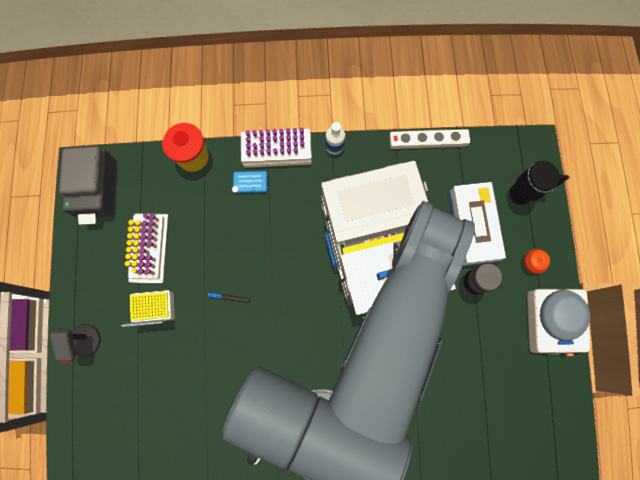

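```bash
python3 - <<'E'
from rel import *
c=np.load("pics/w5c.npy",allow_pickle=True).item(); img=cv2.imread("pics/wrist5.png")
g=cv2.cvtColor(img,cv2.COLOR_BGR2GRAY).astype(float)
e=[]
for v in range(130,430):
    row=g[v]; s=int(600-(v-130)*0.19)-30
    idx=np.nonzero(row[s:]>105)[0]
    # skip yellow
    te,_=None,None
    for i in range(s,639):
        if row[i]<75 and row[i+1:].max()>105:
            j=i+1+np.argmax(row[i+1:]>105); e.append((j-1+(105-row[j-1])/(row[j]-row[j-1]),v)); break
e=np.array(e); P=plane(c,e,.203)[:,:2]; d,p0=fit(P)
n=np.array([d[1],-d[0]]); n*=np.sign(n[0]); print('rear edge normal yaw',np.degrees(np.arctan2(n[1],n[0])),p0,'resid',np.std((P-p0)@n)*1000, 'dist from tcp',(p0-env.read_state()['tcp_pos'][:2])@n)
# lateral: left edges in scene & top
a=np.radians(11.5); u=np.array([np.cos(a),np.sin(a)]); w=np.array([-np.sin(a),np.cos(a)]); o=np.array([.5693,-.203])
for n in ("scene","top"):
    c=get_calibration(n); img=cv2.imread(f"pics/{n}5.png"); hsv=cv2.cvtColor(img,cv2.COLOR_BGR2HSV)
    m=cv2.inRange(hsv,(0,0,165),(180,60,255))
    for nm,z,x0,x1,ref in (('rear',.203,30,140,.203),('front',.220,-190,-150,.22)):
        # sample in box frame on plane z: for x stations scan y from 100 to 180mm for edge
        ys=[]
        for x in np.linspace(x0,x1,15):
            yy=np.arange(.10,.17,.0005); P=np.c_[o+u*x/1000+yy[:,None]*w,np.full(len(yy),z)]
            q=proj(c,P).astype(np.float32); val=cv2.remap(hsv[:,:,2].astype(np.float32),q[:,0],q[:,1],cv2.INTER_LINEAR).ravel()
            hi=np.median(val[:20]); 
            k=np.argmax(val<0.75*hi); ys.append(yy[k])
        print(n,nm,np.round(np.array(ys)*1000,1))
E
```

```text
rear edge normal yaw 11.490884 [ 0.55997556 -0.18846752] resid 3.2439790086222557 dist from tcp 0.12158897849995115
scene rear [137.5 138.  138.  138.  138.  138.  137.5 137.5 137.5 138.  138.  138.
 138.  137.5 137. ]
scene front [140.  139.  140.  140.  139.  140.  140.  139.  139.5 139.5 139.  140.
 139.  139.  140. ]
top rear [137.5 138.  138.5 138.  138.  138.5 138.5 137.5 138.  138.5 138.  138.
 138.5 138.  138. ]
top front [138.5 139.  139.  138.5 139.  139.5 139.  138.5 139.5 139.5 139.  139.5
 139.5 139.5 139. ]
```

Call:
{"op": "carry_out", "data": {"commands": [[0,0,0.02,-0.006,0,0,0],[0,0.01,0.02,0,0.0005,0,0],[0,0,0.015,0,0,0,0],[0,0,0.008,0,0,0,0],[0,0,0,0,0,0,0],[0,0,0,0,0,0,0]]}}

```text
time_s: 9.43
tcp_pos: [0.4462, -0.2297, 0.22]
tool_rot: [-0.703, 0.704, 0.071, -0.07]
force: [-0.3, 0.6, -3.5]
grip_width: 0.0171
```

```bash
cat >> h.py <<'E'
def box(a=11.5):
    a=np.radians(a); u=np.array([np.cos(a),np.sin(a)]); w=np.array([-np.sin(a),np.cos(a)]); q=env.read_state()['tcp_pos'][:2]-np.array([.5693,-.203]); print('TCP in box mm',np.round([q@u*1000,q@w*1000],2))
E
python3 - <<'E'
from h import *
for i in range(3): st(); box(); 
E
```

```text
t 9.43 tcp [ 0.4462 -0.2297  0.22  ] xaxis yaw 11.46 y [ 4.e-04 -4.e-04 -1.e+00] x [9.801e-01 1.987e-01 3.000e-04] F [-0.33  0.62 -3.47] T [ 0.04  0.1  -0.02] w 0.0171 q [-0.475  0.202 -0.09   1.278 -0.     0.895]
TCP in box mm [-125.93   -1.65]
t 9.43 tcp [ 0.4462 -0.2297  0.22  ] xaxis yaw 11.46 y [ 4.e-04 -4.e-04 -1.e+00] x [9.801e-01 1.987e-01 3.000e-04] F [-0.33  0.62 -3.47] T [ 0.04  0.1  -0.02] w 0.0171 q [-0.475  0.202 -0.09   1.278 -0.     0.895]
TCP in box mm [-125.93   -1.65]
t 9.43 tcp [ 0.4462 -0.2297  0.22  ] xaxis yaw 11.46 y [ 4.e-04 -4.e-04 -1.e+00] x [9.801e-01 1.987e-01 3.000e-04] F [-0.33  0.62 -3.47] T [ 0.04  0.1  -0.02] w 0.0171 q [-0.475  0.202 -0.09   1.278 -0.     0.895]
TCP in box mm [-125.93   -1.65]
```

Call:
{"op": "carry_out", "data": {"commands": [[0,0,0.005,0,0,0,0],[0,0,0.003,0,0,0,0],[0,0,0,0,0,0,0]]}}

```text
time_s: 9.8
tcp_pos: [0.4462, -0.2297, 0.2184]
tool_rot: [-0.703, 0.704, 0.071, -0.07]
force: [-1.0, 0.0, 0.7]
grip_width: 0.0169
```

```bash
python3 - <<'E'
from h import *
st(); box()
p,d=read_camera("wrist"); cv2.imwrite("pics/w6.png",p[:,:,::-1])
st()
E
```

```text
t 9.8 tcp [ 0.4462 -0.2297  0.2184] xaxis yaw 11.46 y [ 5.e-04 -5.e-04 -1.e+00] x [9.801e-01 1.986e-01 4.000e-04] F [-1.    0.01  0.74] T [-0.    0.17  0.01] w 0.0169 q [-0.475  0.203 -0.093  1.274 -0.     0.896]
TCP in box mm [-125.94   -1.66]
t 9.85 tcp [ 0.4462 -0.2298  0.2184] xaxis yaw 11.46 y [ 5.e-04 -5.e-04 -1.e+00] x [9.801e-01 1.986e-01 4.000e-04] F [-1.67 -0.01  0.3 ] T [-0.01  0.08 -0.03] w 0.0168 q [-0.475  0.203 -0.093  1.274 -0.     0.895]
```

View pics/w6.png

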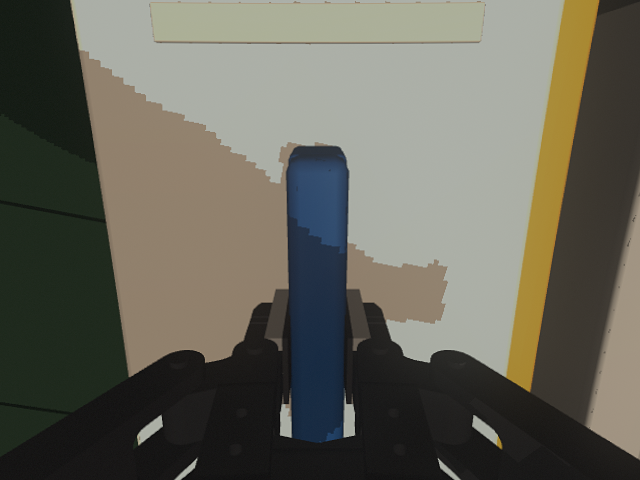

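Call:
{"op": "carry_out", "data": {"commands": [[0,0.02,0,0,0,0,0],[0,0.025,0,0,0,0,0],[0,0.025,0,0,0,0,0],[0,0.025,0,0,0,0,0],[0,0.025,0,0,0,0,0],[0,0,0,0,0,0,0]]}}

```text
time_s: 10.6
tcp_pos: [0.4706, -0.2248, 0.2183]
tool_rot: [-0.703, 0.704, 0.071, -0.07]
force: [1.6, 0.8, 0.0]
grip_width: 0.0166
```

```bash
python3 - <<'E'
from h import *
st(); box()
p,d=read_camera("wrist"); cv2.imwrite("pics/w7.png",p[:,:,::-1])
st()
E
```

```text
t 10.6 tcp [ 0.4706 -0.2248  0.2183] xaxis yaw 11.49 y [ 1.2e-03 -1.0e-04 -1.0e+00] x [0.98   0.1991 0.0012] F [1.59 0.78 0.05] T [ 0.09 -0.31 -0.03] w 0.0166 q [-0.446  0.236 -0.05   1.284  0.     0.924]
TCP in box mm [-101.08   -1.66]
t 10.65 tcp [ 0.4705 -0.2248  0.2183] xaxis yaw 11.48 y [ 1.4e-03 -2.0e-04 -1.0e+00] x [0.98   0.1991 0.0013] F [ 2.45  0.41 -0.1 ] T [ 0.13 -0.31  0.03] w 0.017 q [-0.446  0.236 -0.05   1.284  0.     0.924]
```

View pics/w7.png

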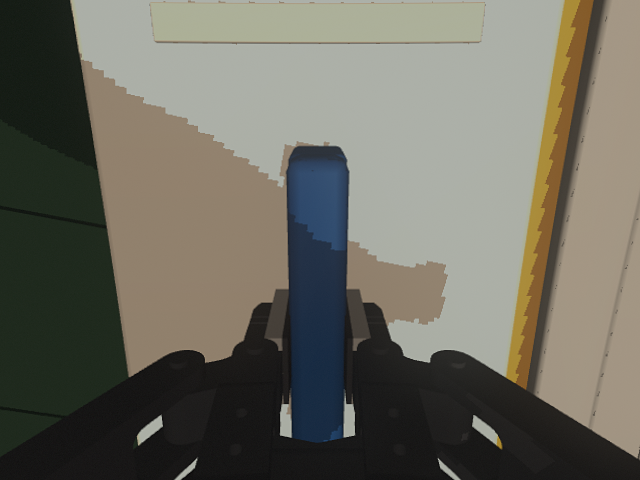

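Call:
{"op": "carry_out", "data": {"commands": [[0,0.02,0,0,0,0,0],[0,0.015,0,0,0,0,0],[0,0.01,0,0,0,0,0],[0,0,0,0,0,0,0]]}}

```text
time_s: 11.15
tcp_pos: [0.4787, -0.2231, 0.2182]
tool_rot: [-0.703, 0.704, 0.071, -0.071]
force: [-0.6, -0.0, 0.8]
grip_width: 0.0169
```

```bash
python3 - <<'E'
from h import *
st(); box()
p,d=read_camera("wrist"); cv2.imwrite("pics/w8.png",p[:,:,::-1])
st()
E
```

```text
t 11.15 tcp [ 0.4787 -0.2231  0.2182] xaxis yaw 11.47 y [ 3.e-04 -2.e-04 -1.e+00] x [9.800e-01 1.988e-01 3.000e-04] F [-0.58 -0.02  0.82] T [-0.01  0.1  -0.01] w 0.0169 q [-0.436  0.248 -0.034  1.289 -0.     0.935]
TCP in box mm [-92.78  -1.62]
t 11.2 tcp [ 0.4787 -0.2231  0.2183] xaxis yaw 11.47 y [ 5.e-04 -2.e-04 -1.e+00] x [9.800e-01 1.988e-01 5.000e-04] F [ 0.6  -0.24  0.62] T [-0.01  0.1  -0.  ] w 0.0169 q [-0.436  0.248 -0.034  1.288  0.     0.935]
```

View pics/w8.png

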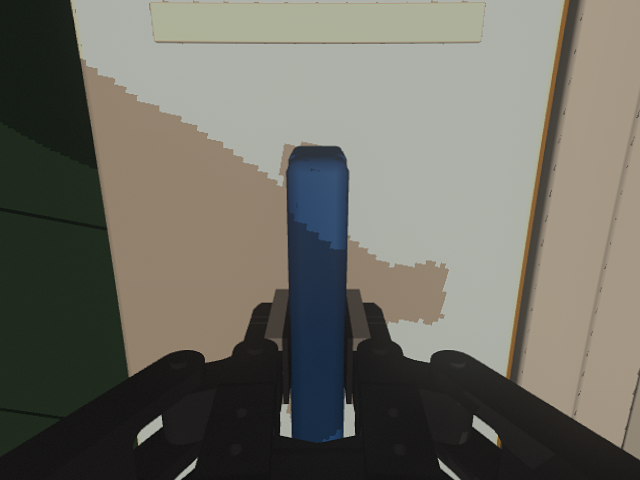

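```bash
cat > gap.py <<'E'
from h import *
import sys
c=get_calibration("wrist"); img=cv2.imread(sys.argv[1]); zp=float(sys.argv[2]); 
print(img[200,520:575:1].tolist()) if len(sys.argv)>3 else 0
out=[]
g=img[:,:,0].astype(float) # blue: white panel high, yellow low, dark low, beige mid
a=np.radians(11.5); u=np.array([np.cos(a),np.sin(a)])
for v in range(30,370,10):
    row=g[v]; s=480
    i=s+np.argmax(row[s:]<120)   # panel end
    j=i+2+np.argmax(row[i+2:]>110)
    P=plane(c,[[i-.5,v]],zp)[0,:2]; Q=plane(c,[[j-.5,v]],.203)[0,:2]
    out.append([v,i,j,(Q-P)@u*1000,(P-env.read_state()['tcp_pos'][:2])@u*1000,(Q-env.read_state()['tcp_pos'][:2])@u*1000])
print(np.round(np.array(out)[::3],1)); print('median gap',np.median(np.array(out)[:,3]))
E
python3 gap.py pics/w8.png .2053 x
```

```text
[[168, 177, 173], [167, 176, 172], [167, 176, 172], [168, 177, 173], [167, 177, 173], [167, 176, 172], [167, 176, 172], [168, 177, 173], [163, 176, 173], [157, 175, 172], [152, 178, 173], [133, 164, 168], [86, 122, 147], [48, 93, 135], [51, 96, 136], [52, 93, 129], [56, 78, 98], [60, 63, 65], [59, 65, 68], [60, 66, 69], [60, 66, 70], [60, 67, 71], [60, 67, 71], [62, 69, 73], [69, 77, 82], [82, 92, 98], [94, 106, 114], [108, 121, 130], [112, 127, 137], [119, 133, 144], [124, 141, 152], [131, 148, 160], [135, 153, 165], [135, 152, 165], [135, 152, 165], [135, 152, 165], [134, 152, 165], [134, 152, 165], [134, 152, 165], [135, 152, 165], [135, 153, 165], [135, 152, 165], [134, 152, 165], [134, 152, 165], [134, 152, 164], [135, 152, 165], [135, 152, 165], [134, 152, 164], [134, 152, 164], [135, 153, 165], [134, 152, 165], [135, 153, 166], [134, 152, 165], [134, 152, 165], [134, 152, 164]]
[[ 30.  559.  578.    7.5  80.1  87.6]
 [ 60.  554.  572.    7.2  80.1  87.4]
 [ 90.  550.  567.    7.   80.4  87.4]
 [120.  545.  562.    7.2  80.3  87.5]
 [150.  540.  557.    7.3  80.3  87.6]
 [180.  535.  551.    7.1  80.2  87.2]
 [210.  530.  547.    7.6  80.   87.6]
 [240.  526.  541.    6.9  80.2  87.2]
 [270.  521.  537.    7.5  80.   87.5]
 [300.  517.  532.    7.2  80.2  87.4]
 [330.  512.  527.    7.3  79.9  87.2]
 [360.  508.  523.    7.5  80.   87.5]]
median gap 7.292668281480691
```

Call:
{"op": "carry_out", "data": {"commands": [[0,0.01,0,0,0,0,0],[0,0.008,0,0,0,0,0],[0,0.004,0,0,0,0,0],[0,0,0,0,0,0,0]]}}

```text
time_s: 11.7
tcp_pos: [0.4829, -0.2222, 0.2182]
tool_rot: [-0.703, 0.704, 0.071, -0.071]
force: [-0.9, 1.3, 1.4]
grip_width: 0.0168
```

```bash
python3 - <<'E'
from h import *
st(); box()
p,d=read_camera("wrist"); cv2.imwrite("pics/w9.png",p[:,:,::-1])
st()
E
python3 gap.py pics/w9.png .2053 x
```

```text
t 11.7 tcp [ 0.4829 -0.2222  0.2182] xaxis yaw 11.46 y [ 2.e-04 -3.e-04 -1.e+00] x [9.800e-01 1.988e-01 1.000e-04] F [-0.94  1.31  1.42] T [-0.06  0.29 -0.04] w 0.0168 q [-0.431  0.254 -0.026  1.291 -0.     0.939]
TCP in box mm [-88.51  -1.63]
t 11.75 tcp [ 0.4829 -0.2222  0.2182] xaxis yaw 11.46 y [ 3.e-04 -3.e-04 -1.e+00] x [9.801e-01 1.987e-01 2.000e-04] F [-1.3  -0.73  0.43] T [-0.07  0.25  0.  ] w 0.0169 q [-0.431  0.254 -0.026  1.291 -0.     0.94 ]
[[167, 175, 171], [166, 175, 171], [166, 175, 172], [166, 175, 171], [166, 175, 171], [166, 175, 172], [166, 175, 171], [167, 175, 172], [163, 175, 172], [156, 175, 172], [151, 176, 173], [135, 160, 160], [93, 108, 111], [71, 78, 83], [86, 96, 103], [101, 113, 121], [109, 123, 133], [115, 130, 140], [120, 136, 147], [127, 144, 156], [132, 150, 162], [135, 153, 165], [134, 152, 164], [134, 152, 164], [134, 152, 165], [134, 152, 165], [134, 152, 164], [134, 152, 165], [134, 152, 164], [134, 152, 164], [134, 152, 164], [134, 152, 164], [134, 152, 165], [133, 151, 164], [134, 153, 165], [134, 152, 165], [134, 152, 164], [134, 153, 165], [134, 153, 165], [134, 153, 165], [134, 153, 165], [133, 152, 164], [133, 152, 165], [134, 152, 165], [133, 152, 164], [134, 151, 165], [134, 151, 164], [133, 151, 164], [134, 152, 165], [134, 151, 164], [134, 151, 164], [133, 151, 163], [134, 151, 164], [133, 151, 164], [134, 151, 164]]
[[ 30.  559.  565.    3.2  80.1  83.3]
 [ 60.  554.  560.    3.2  80.1  83.3]
 [ 90.  550.  555.    2.9  80.4  83.3]
 [120.  545.  550.    3.   80.4  83.3]
 [150.  540.  545.    3.   80.3  83.3]
 [180.  535.  540.    3.   80.2  83.2]
 [210.  530.  535.    3.1  80.   83.1]
 [240.  526.  530.    2.7  80.2  82.9]
 [270.  521.  526.    3.1  80.   83.2]
 [300.  517.  522.    3.2  80.2  83.4]
 [330.  512.  518.    3.6  79.9  83.6]
 [360.  508.  513.    3.3  80.   83.3]]
median gap 3.0314695720417126
```

View pics/w9.png

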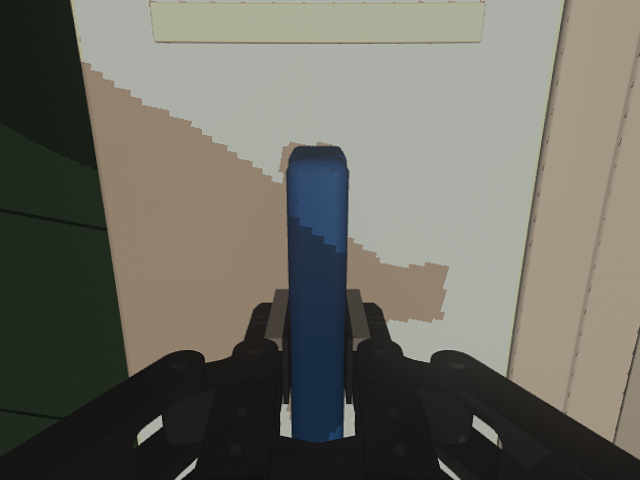

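Call:
{"op": "carry_out", "data": {"commands": [[0,0.005,0,0,0,0,0],[0,0,0,0,0,0,0],[0,0,0,0,0,0,0]]}}

```text
time_s: 12.12
tcp_pos: [0.4838, -0.2221, 0.2182]
tool_rot: [-0.703, 0.704, 0.071, -0.071]
force: [-1.8, -0.4, 0.6]
grip_width: 0.0167
```

```bash
python3 - <<'E'
from h import *
st(); box()
E
```

```text
t 12.12 tcp [ 0.4838 -0.2221  0.2182] xaxis yaw 11.46 y [ 1.e-04 -4.e-04 -1.e+00] x [0.9801 0.1987 0.    ] F [-1.8  -0.35  0.57] T [-0.1   0.37  0.06] w 0.0167 q [-0.43   0.255 -0.024  1.291 -0.     0.941]
TCP in box mm [-87.62  -1.65]
```

Call:
{"op": "carry_out", "data": {"commands": [[0,0.004,0,0,0,0,0],[0,0,0,0,0,0,0],[0,0,0,0,0,0,0]]}}

```text
time_s: 12.5
tcp_pos: [0.4838, -0.2221, 0.2182]
tool_rot: [-0.703, 0.704, 0.07, -0.071]
force: [-5.1, -1.7, 2.3]
grip_width: 0.0168
```

```bash
python3 - <<'E'
from h import *
st(); box()
for n in ("wrist","top","scene"):
    p,d=read_camera(n); cv2.imwrite(f"pics/{n}10.png",p[:,:,::-1]); np.save(f"pics/{n}10.npy",d)
st()
E
python3 gap.py pics/wrist10.png .2053
```

```text
t 12.5 tcp [ 0.4838 -0.2221  0.2182] xaxis yaw 11.44 y [-1.3e-03 -7.0e-04 -1.0e+00] x [ 0.9801  0.1983 -0.0015] F [-5.08 -1.69  2.32] T [-0.34  1.04  0.07] w 0.0168 q [-4.300e-01  2.560e-01 -2.300e-02  1.293e+00 -1.000e-03  9.410e-01]
TCP in box mm [-87.6   -1.63]
t 12.65 tcp [ 0.4838 -0.2221  0.2182] xaxis yaw 11.44 y [-1.3e-03 -7.0e-04 -1.0e+00] x [ 0.9801  0.1984 -0.0014] F [-5.91 -1.59  2.45] T [-0.38  1.07  0.02] w 0.0169 q [-4.300e-01  2.560e-01 -2.300e-02  1.293e+00 -1.000e-03  9.410e-01]
[[ 30.  560.  562.    1.8  80.4  82.2]
 [ 60.  554.  557.    2.2  80.   82.2]
 [ 90.  550.  552.    1.9  80.3  82.2]
 [120.  545.  547.    1.9  80.3  82.2]
 [150.  540.  543.    2.3  80.2  82.5]
 [180.  536.  538.    1.9  80.4  82.4]
 [210.  531.  533.    1.9  80.3  82.2]
 [240.  526.  528.    2.   80.1  82.1]
 [270.  522.  524.    2.   80.3  82.3]
 [300.  517.  520.    2.4  80.1  82.5]
 [330.  513.  515.    2.   80.2  82.2]
 [360.  509.  511.    2.   80.3  82.3]]
median gap 2.188578988263366
```

View pics/scene10.png

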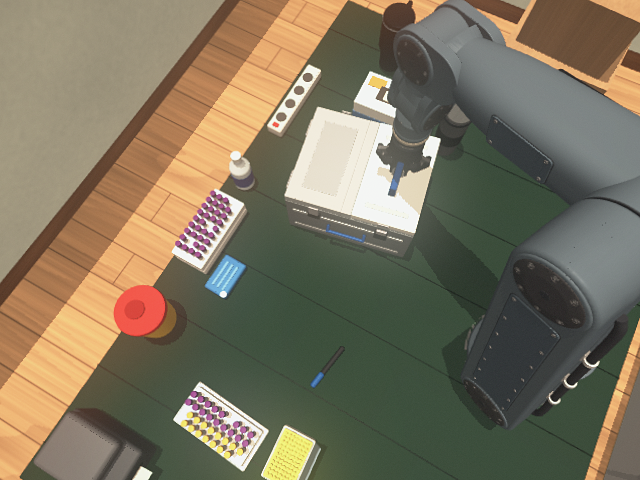

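Call:
{"op": "carry_out", "data": {"commands": [[0,-0.008,0,0,0,0,0],[0,0,0.004,0,0,0,0],[0,0,0.004,0,0,0,0],[0,0,0.004,0,0,0,0],[0,0,0,0,0,0,0]]}}

```text
time_s: 13.28
tcp_pos: [0.4835, -0.2222, 0.2161]
tool_rot: [-0.703, 0.704, 0.071, -0.07]
force: [2.2, 1.4, 3.4]
grip_width: 0.017
```

```bash
cat > lat.py <<'E'
from h import *
import sys
a=np.radians(11.5); u=np.array([np.cos(a),np.sin(a)]); w=np.array([-np.sin(a),np.cos(a)]); o=np.array([.5693,-.203])
for n in ("scene","top"):
    c=get_calibration(n); img=cv2.imread(f"pics/{n}{sys.argv[1]}.png"); hsv=cv2.cvtColor(img,cv2.COLOR_BGR2HSV)
    for nm,z,x0,x1 in (('rear',.203,10,140),('front',.203,-160,-20)):
        ys=[]
        for x in np.linspace(x0,x1,15):
            yy=np.arange(.10,.17,.0005); P=np.c_[o+u*x/1000+yy[:,None]*w,np.full(len(yy),z)]
            q=proj(c,P).astype(np.float32); val=cv2.remap(hsv[:,:,2].astype(np.float32),q[:,0],q[:,1],cv2.INTER_LINEAR).ravel()
            hi=np.median(val[:20]); k=np.argmax(val<0.75*hi); ys.append(yy[k])
        print(n,nm,np.round(np.array(ys)*1000,1))
E
python3 - <<'E'
from h import *
st(); box()
E
python3 lat.py 10
```

```text
t 13.28 tcp [ 0.4835 -0.2222  0.2161] xaxis yaw 11.47 y [ 1.2e-03 -4.0e-04 -1.0e+00] x [0.98   0.1989 0.0011] F [2.16 1.42 3.38] T [ 0.2  -0.44 -0.01] w 0.017 q [-0.431  0.255 -0.03   1.285  0.     0.94 ]
TCP in box mm [-87.92  -1.71]
scene rear [138.  138.  138.5 138.  138.  138.  138.  137.5 137.5 137.5 137.5 137.5
 137.  137.5 137. ]
scene front [138.  137.  137.  137.  137.5 138.  140.5 140.5 141.  137.  137.5 137.5
 138.  138.  138.5]
top rear [138.5 137.5 138.  138.  138.5 138.5 138.5 138.  138.  138.  138.5 138.5
 138.  137.5 138. ]
top front [100.  137.5 138.  138.  138.  138.  140.5 140.5 140.5 138.5 138.5 138.5
 138.5 139.  138.5]
```

Call:
{"op": "carry_out", "data": {"commands": [[0,0,0.005,0,0,0,0],[0,0,0.005,0,0,0,0],[0,0,0,0,0,0,0],[0,0,0,0,0,0,0]]}}

```text
time_s: 13.78
tcp_pos: [0.4835, -0.2222, 0.2151]
tool_rot: [-0.703, 0.704, 0.071, -0.07]
force: [0.1, 2.5, 11.6]
grip_width: 0.0172
```

```bash
python3 - <<'E'
from h import *
st(); box()
E
```

```text
t 13.78 tcp [ 0.4835 -0.2222  0.2151] xaxis yaw 11.47 y [ 2.3e-03 -9.0e-04 -1.0e+00] x [0.98   0.1988 0.0021] F [ 0.1   2.47 11.63] T [0.5  0.06 0.01] w 0.0172 q [-0.431  0.254 -0.033  1.281  0.     0.94 ]
TCP in box mm [-87.87  -1.76]
```

Call:
{"op": "carry_out", "data": {"commands": [[0,0,0.002,0,0.0006,0,0.001],[0,0,0,0,0,0,0],[0,0,0,0,0,0,0],[0,0,0,0,0,0,0]]}}

```text
time_s: 14.28
tcp_pos: [0.4835, -0.2222, 0.215]
tool_rot: [-0.703, 0.704, 0.071, -0.071]
force: [-1.1, 3.3, 15.7]
grip_width: 0.017
```

```bash
python3 - <<'E'
from h import *
st(); box()
for n in ("wrist","top","scene"):
    p,d=read_camera(n); cv2.imwrite(f"pics/{n}11.png",p[:,:,::-1]); np.save(f"pics/{n}11.npy",d)
st()
a=np.radians(11.5); u=np.array([np.cos(a),np.sin(a)]); w=np.array([-np.sin(a),np.cos(a)]); o=np.array([.5693,-.203])
for n in ("scene","top","wrist"):
    c=get_calibration(n); uv,P=cloud(c,np.load(f"pics/{n}11.npy")); q=P[:,:2]-o; bx=q@u*1000; by=q@w*1000
    for nm,(x0,x1) in dict(rear=(10,160),front=(-165,-10)).items():
        m=(bx>x0)&(bx<x1)&(abs(by)<132)&(abs(P[:,2]-.203)<.008)
        if m.sum()<200: print(n,nm,'few',m.sum()); continue
        A=np.c_[bx[m]-(x0+x1)/2,by[m],np.ones(m.sum())]; s=np.linalg.lstsq(A,P[m,2]*1000,rcond=None)[0]
        print(n,nm,m.sum(),'slopes mrad',np.round(s[:2]*1000,2),'z mm',round(s[2],2),'sd',round(np.std(P[m,2]*1000-A@s),2))
E
python3 lat.py 11; python3 gap.py pics/wrist11.png .202
```

```text
t 14.28 tcp [ 0.4835 -0.2222  0.215 ] xaxis yaw 11.47 y [ 3.e-04 -2.e-04 -1.e+00] x [9.800e-01 1.989e-01 3.000e-04] F [-1.12  3.34 15.72] T [0.51 0.27 0.04] w 0.017 q [-0.431  0.256 -0.031  1.283 -0.     0.94 ]
TCP in box mm [-87.91  -1.71]
t 14.43 tcp [ 0.4835 -0.2222  0.2151] xaxis yaw 11.47 y [ 4.e-04 -2.e-04 -1.e+00] x [9.800e-01 1.989e-01 3.000e-04] F [-0.43  3.62 16.25] T [0.62 0.17 0.02] w 0.0171 q [-0.431  0.256 -0.031  1.283 -0.     0.94 ]
scene rear 5277 slopes mrad [ 0.28 -0.83] z mm 203.65 sd 2.22
scene front 3855 slopes mrad [-0.95 -0.04] z mm 202.51 sd 2.16
top rear 4132 slopes mrad [-0.31 -1.87] z mm 203.41 sd 2.88
top front 1821 slopes mrad [-0.72 -0.77] z mm 202.55 sd 2.83
wrist rear 26305 slopes mrad [ 8.4  -0.54] z mm 202.67 sd 0.63
wrist front 133552 slopes mrad [0.22 3.34] z mm 201.07 sd 0.71
scene rear [138.5 138.  138.5 138.  138.  138.  138.  137.5 137.5 137.5 137.5 137.5
 137.  137.5 137. ]
scene front [138.5 139.  139.  139.5 139.  138.5 142.  142.  141.  139.5 139.5 139.
 139.  138.5 138.5]
top rear [138.5 137.5 138.  138.  138.5 138.5 138.5 138.  138.  138.  138.5 138.5
 138.  137.5 138. ]
top front [100.  137.5 138.  138.  138.5 138.  140.5 140.5 140.5 138.5 138.5 138.5
 138.5 139.  138.5]
[[ 30.  559.  568.    2.4  80.2  82.6]
 [ 60.  554.  563.    2.5  80.2  82.6]
 [ 90.  550.  558.    2.2  80.5  82.6]
 [120.  545.  553.    2.2  80.4  82.6]
 [150.  540.  548.    2.3  80.3  82.6]
 [180.  535.  543.    2.4  80.2  82.6]
 [210.  530.  538.    2.4  80.1  82.5]
 [240.  526.  533.    2.1  80.3  82.4]
 [270.  521.  529.    2.6  80.1  82.6]
 [300.  517.  524.    2.2  80.2  82.5]
 [330.  513.  520.    2.3  80.4  82.7]
 [360.  508.  515.    2.4  80.1  82.4]]
median gap 2.2953620423095003
```

View pics/scene11.png

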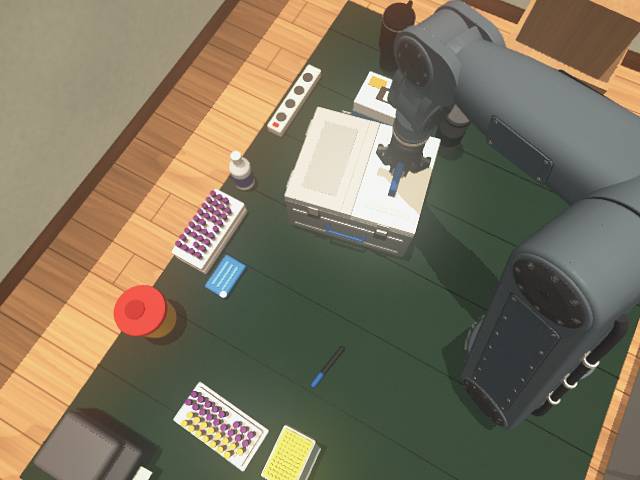

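View pics/top11.png

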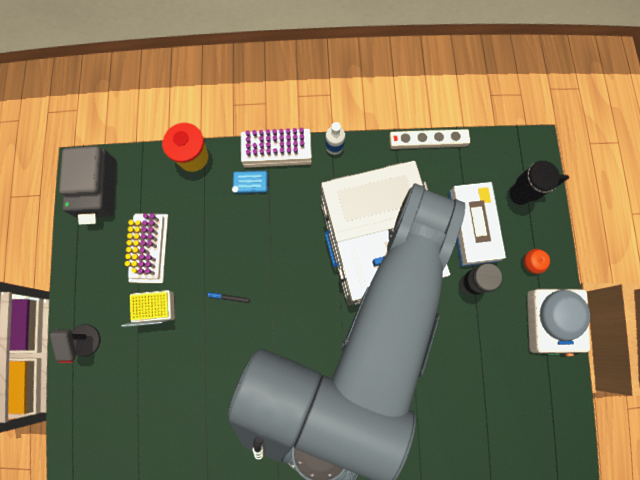

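View pics/wrist11.png

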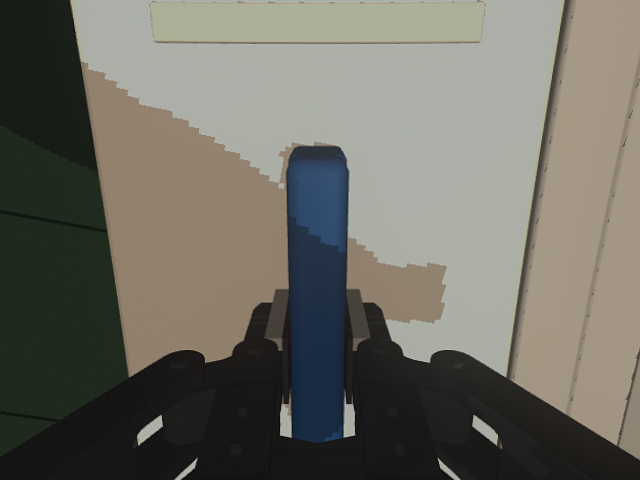

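```bash
python3 - <<'E'
from h import *
a=np.radians(11.5); u=np.array([np.cos(a),np.sin(a)]); w=np.array([-np.sin(a),np.cos(a)])
for f,c,t,zt in (("pics/wrist5.npy",np.load("pics/w5c.npy",allow_pickle=True).item(),[.4442,-.229],.22),("pics/wrist11.npy",get_calibration("wrist"),[.4835,-.2222],.202)):
    uv,P=cloud(c,np.load(f)); q=P[:,:2]-np.array(t); bx=q@u*1000; by=q@w*1000
    m=(abs(bx)<70)&(by<60)&(by>-125)&(abs(P[:,2]-zt)<.004)
    A=np.c_[bx[m],by[m],np.ones(m.sum())]; s=np.linalg.lstsq(A,P[m,2]*1000,rcond=None)[0]; print(m.sum(),s[:2]*1000,s[2])
st()
E
```

```text
59556 [ 0.52002504 -0.49102416] 218.96236961965192
59547 [ 0.18486906 -0.06123692] 201.12852926714487
t 14.43 tcp [ 0.4835 -0.2222  0.2151] xaxis yaw 11.47 y [ 4.e-04 -2.e-04 -1.e+00] x [9.800e-01 1.989e-01 3.000e-04] F [-0.43  3.62 16.25] T [0.62 0.17 0.02] w 0.0171 q [-0.431  0.256 -0.031  1.283 -0.     0.94 ]
```

```bash
python3 - <<'E'
from h import *
print(env.close_job()); st()
E
```

```text
the job is handed in; nothing more can be done
None
the job is handed in; nothing more can be done
```

The front leaf is closed on the cool box and the arm is still holding it pressed down. The job was handed in at about 14.4 s.

**What I did:** I gripped the leaf by its handle, lifted it and turned it about 72° so the tongue faced the rear leaf. I set it 1–2 mm into the seal and slid the tongue under the lap until the panel touched the lap edge. Then I backed off to leave the designed gap of about 1 mm and pressed down to the rim.

**Last checks:**

| Check | Result |
|---|---|
| Handle position in the box frame | x about −88 mm |
| Side offset, left edge of front leaf against left edge of rear leaf | 0.5–1 mm |
| Gap to the lap | even along its length, so yaw is square to about 0.1° |
| Top of front leaf | about 202.5 mm (scene and top cameras), tilt about 1 mrad or less |
| Top of rear leaf | about 203.5 mm, not raised (closed height 203 mm) |
| Press force | about 16 N down, handle did not slip in the grip |
| Other items on the counter | look unmoved in the scene and top pictures |

**Checks that disagreed:**
- The wrist camera's depth reads about 1 mm lower than the scene and top cameras. That is within calibration accuracy.
- One wrist-depth fit over the whole leaf gave a false 3 mrad roll. A fit over the clean panel area gave less than 0.2 mrad.
- A side force of about 3.5 N on the gripper remained at the end. I left it, because the leaf was flat and steady.

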